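# Open the board holder to its set mark and hold it

### The job

On the bench stands a board holder whose sliding jaw sits on a spring-loaded telescoping arm, locked by the round black button on the front of the jaw. Squeeze the button firmly in to release the lock and, keeping it squeezed, draw the jaw out until its pointer is in line with the tip of the small rider on the scale, then finish holding it still right there, button still squeezed, so that I can drop a board in. Leave the rider where it is set and do not disturb the tools and the tin lying around.

Things in the scene. Friction and masses are not known exactly. Their poses are not given: they have to be found in the camera images.
- board_holder: Board holder fixed to the bench: grey plate 135x430x8 mm (x -80..55, y -180..250), aluminium outer tube 28 mm square (y -170..20, axis at x 0, z 34), fixed jaw at y -130 (top z 110), scale bar with 10 mm marks, each fifth longer, along its front. Origin on the bench, z up; +y: the way the arm telescopes out; -x: front with scale and button. Yaw within 0.35 rad of the world axes.
- jaw_arm: Sliding jaw on the inner tube, axes as board_holder's. Origin: middle of the grey jaw block at button height, 75 mm above the bench. Block x -15..15, y -17..17, z -54..20 mm; rubber face y -24..-16, x -25..25, z -20..14. Pinch from above, front to back over the button. Slides only along y, travel 170 mm, starts 0-30 mm out. Unlocked, a 4 N spring pulls it in (-y); locked, a brake holds about 15 N.
- lock_button (a joint): Round black push button, 22 mm across, on the front (-x) face of the jaw block, level with jaw_arm's origin. Value: m pushed in (toward +x), 0 out to 0.006 fully in. Out, it stands 8 mm proud of the block (x = -23 mm in jaw_arm's frame); fully in, 2 mm. Spring: 10 N to start, 12 N fully in. The lock is free from about 2 mm pressed and acts again as soon as the button is let out.
- button_face (a point): Centre of the button's outer face.
- jaw_pointer (a point): Tip of the thin dark pointer (3 mm wide) that sticks out forward from the foot of the jaw block over the scale's edge, 25 mm above the bench, 38 mm in front (-x) of jaw_arm's origin and at the same y. Moves with the jaw.
- rider_tip (a point): Index tip (3 mm wide, pointing to +x) of the rider, a dark block 20x16x12 mm with a small brass screw (top 31 mm above the bench) on the scale bar. It marks the wanted opening, 60-140 mm of the jaw's travel. The mark is reached when pointer and rider tip have the same y in board_holder's frame, facing each other about 4 mm apart in x. Stiff, but would shift if pushed: do not touch.
- side_cutters: Side cutters with red handles, 109 x 58 x 12 mm, lying loose in front of the holder. Bystander.
- screwdriver: Blue screwdriver, 171 x 28 x 26 mm, lying loose in front of the holder. Bystander.
- paste_tin: Tin with red lid, 57 mm across, 68 mm high, standing loose beyond the holder's -y end. Bystander.

How it is judged (in metres and radians):
On the way, in this order (a step that is already met when the one before it is completed fails the run):
1. the lock button is squeezed in (over 2.5 mm) while the jaw is still within 8 mm of its starting place (value of joint lock_button above 0.0025 m and contact force between the fingers and jaw_arm above 3 N and distance of jaw_arm from where it was at the start of the episode below 0.008 m), for 0.2 s.
2. the jaw's pointer is within 4 mm of the rider's tip along the scale, the button still squeezed (y of jaw_pointer in the frame of rider_tip between -0.004 and 0.004 m and value of joint lock_button above 0.0025 m and contact force between the fingers and jaw_arm above 3 N), for 0.2 s.
At the end, for the whole second after the job is handed in: The fingers hold the jaw (over 3 N) with the lock button pressed in over 2.5 mm, the jaw at rest (under 10 mm/s) with its pointer within 4 mm of the rider's tip along the scale; the rider is within 4 mm and side cutters, screwdriver and tin within 20 mm of where they were (all of step 2 and linear speed of jaw_arm below 0.01 m/s and distance of rider_tip from where it was at the start of the episode below 0.004 m and distance of each of side_cutters, screwdriver, paste_tin from where it was at the start of the episode below 0.02 m); the arm keeps its last pose, push and grip.
It fails at once if the jaw is moved more than 12 mm from its start with the lock button not pressed (under 0.8 mm) (distance of jaw_arm from where it was at the start of the episode above 0.012 m and value of joint lock_button below 0.0008 m).
It fails at once if the rider is shifted by more than 4 mm (distance of rider_tip from where it was at the start of the episode above 0.004 m).
It fails at once if side cutters, screwdriver or tin are moved by more than 20 mm (distance of any of side_cutters, screwdriver, paste_tin from where it was at the start of the episode above 0.02 m).
It also fails if it takes over 32 s, if anything falls off the work surface, if the arm or the gripper's body presses on something with over 40 N, if the wrist force passes 120 N, or if a joint passes its speed limit or range.

### The arm

A 6-joint arm with a two-finger parallel gripper is mounted at the origin on a cart in front of the work surface, level with it; the furniture and walls round the work are solid. World frame = base frame: x ahead of the robot, y to its left, z up, the work surface at z = 0. Lengths are in mm, angles in degrees, forces in N, time in s.
With the tool pointing down it reaches from about 350 to 850 mm from the base axis. Payload 8.1 kg.
Tool frame: the origin (TCP) lies midway between the tips of the shut fingers; the grasp point (between the pads) lies 19 mm behind it; z points along the fingers, y is the direction in which the jaws open and shut (so a half turn about z gives the same grasp; the last joint's range is limited). The gripper opens to 85 mm and grips with 20 to 120 N. Pads are 22 mm wide; open, the fingers measure 114 mm over their backs; the gripper's body (76 mm by 85 mm) begins 54 mm behind the grasp point. The pads swing forward as they close: fully open they stand 13 mm farther back than shut.
Start: joints at [64.549, 7.471, 85.268, -0, 87.261, -4.893], TCP at [210.669, 561.804, 231.292] pointing down, gripper open.
Joint ranges: [-169.43, 169.43], [-51.17, 129.36], [1.28, 143.12], [-76.62, 256.62], [0, 156.53], [-152.29, 152.29]. Speed limits (degrees/s): [136.94, 136.94, 159.86, 180, 180, 180].

### API

Orientations are given as [roll, pitch, yaw] about the fixed x, y, z axes, in that order (R = Rz(yaw) Ry(pitch) Rx(roll)).
In Python, from bench import bot gives the robot as it stands. The module is installed in compiled form; this text tells all that it offers.
- The arm moves only by the tool play_rows, never from a script. Its arguments are lists of equal length, an entry for each row: "translation": the shift along the tool's x, y, z in units of 40 mm (1.0 is 40 mm), a list of three; "rotation": the turn, a rotation vector about the tool's x, y, z in units of 5 degrees (1.0 is 5 degrees), a list of three; "hand": the gripper command: -1 is fully open, 1 is shut, values between are in proportion. In form: {"translation": [[dx, dy, dz], ...], "rotation": [[ax, ay, az], ...], "hand": [hand, ...]}. A call has exactly 5 rows; each row is the pose to reach, as a shift and turn from the pose commanded when the call began, along the tool's axes at that moment; what a row does not reach only later rows make up. A row lasts 1/8 s, in which the tool goes at most 62.5 mm and 10.7 degrees, less where a joint would pass 70% of its speed; a pose out of reach is approached as far as the arm can. A call with a gripper value outside its range is refused whole. The fingers move at their own pace and stop on an object; the grip force is fixed at half the most. Time passes only in rows, so rows that repeat a pose let the fingers close, or fill a call up. It gives the time, the measured TCP pose, the force and the opening at its end, in the units of the state.
- bot.get_state(): the state, without advancing time (a new reading comes with each control period).
- bot.capture(name): name is "side" or "top" or "wrist"; returns the picture (420x560x3 uint8, blue, green, red); there is no depth.
- bot.camera_params(name): a dict with "intrinsics" (3x3 intrinsics, pixels), "dist" ([k1, k2, p1, p2, k3] as OpenCV has them; the pictures are not rectified), "position" and "attitude" of the camera in the world; the wrist camera has in their place "mount" (4x4, takes a point from camera to tool coordinates, whose origin is the TCP and whose axes are the flange's). Camera axes: x right, y down, z forward; pixel columns grow to the right and rows downward; lengths in mm; the calibration is good to about 2 mm. A picture is of the moment at which its call begins: read the wrist's pose just before it. camera_params takes no time and is no camera call.
- bot.job_done(): hands the job in, once; it reports no verdict.
The state is a dict: "clock": time; "joint_pos": joint angles; "joint_vel": joint speeds; "joint_efforts": joint torques, N m; "position": TCP position; "tcp_rot": TCP orientation; "ft_force": force on the tool from outside, world axes, zero at the start; "torque": the same for the moment, N m; "grip_width": finger opening in mm.
Only numpy, scipy, OpenCV 4.12 (cv2) and the standard library are available. Lean on these libraries where they do the work, as an engineer would, in place of code of your own. Each camera call takes 0.05 s, during which the arm holds its last target.

## Working session

There is one attempt and no reset: what is moved stays moved. The work goes in short steps, Python scripts to look and compute and a tool call to move; the robot and the scene stay as the last step left them, time stands still between calls to the robot, and variables do not carry over. Pictures are saved under pics/ and viewed, and the job is handed in when it is done.

Besides the shell and the picture viewer there is one more tool, called after "Request:" as name(argument=value, ...) on one line, values as JSON. play_rows: Moves the arm, as the interface text tells. Its arguments: {"type":"object","properties":{"translation":{"type":"array","items":{"type":"array","items":{"type":"number"}}},"rotation":{"type":"array","items":{"type":"array","items":{"type":"number"}}},"hand":{"type":"array","items":{"type":"number"}}},"required":["translation","rotation","hand"]}

```bash
mkdir -p pics
python3 - <<'E'
from bench import bot
import cv2,json
s=bot.get_state(); print(s)
for n in ("side","top","wrist"):
    im=bot.capture(n); cv2.imwrite(f"pics/{n}0.png",im); p=bot.camera_params(n); print(n,p)
E
```

```text
{'clock': 0.0, 'joint_pos': array([ 6.45515080e+01,  7.51507184e+00,  8.53304344e+01, -7.28655899e-04,
        8.72605969e+01, -4.89285344e+00]), 'joint_vel': array([-0.02031735, -0.00198842,  0.02302287, -0.04419643, -0.11681518,
        0.06473816]), 'joint_efforts': array([ 4.77439644e-04, -5.69386768e+01, -5.00558925e+01, -8.68413872e-05,
        1.44804135e-02, -2.75316989e-05]), 'position': array([210.41331386, 561.30546408, 230.23373081]), 'tcp_rot': array([-1.79894221e+02, -8.32471143e-03,  1.59444389e+02]), 'ft_force': array([ 0.72885852, -0.15030895, -0.06688366]), 'torque': array([-0.04274208, -0.06123263, -0.08753388]), 'grip_width': 85.5400910956109}
side {'intrinsics': array([[506.90458338,   0.        , 273.78630645],
       [  0.        , 506.90458338, 209.2542722 ],
       [  0.        ,   0.        ,   1.        ]]), 'dist': array([-0.07525614,  0.        ,  0.        ,  0.        ,  0.        ]), 'position': array([  169.24981857, -1157.66794398,   411.51031532]), 'attitude': array([-109.89773928,   -0.98265903,  -22.54928489])}
top {'intrinsics': array([[464.32035
[... 260 characters left out ...]
7747776,  900.4766621 ]), 'attitude': array([-170.98904979,    1.080204  ,  -88.86559516])}
wrist {'intrinsics': array([[362.43908642,   0.        , 284.52655329],
       [  0.        , 362.43908642, 207.5865126 ],
       [  0.        ,   0.        ,   1.        ]]), 'dist': array([-0.09605656,  0.        ,  0.        ,  0.        ,  0.        ]), 'mount': array([[ 1.71002848e-04, -9.48561131e-01, -3.16593985e-01,
         8.05410196e+01],
       [ 9.99999985e-01,  1.55686920e-04,  7.36725442e-05,
        -1.17967573e+00],
       [-2.05933692e-05, -3.16593993e-01,  9.48561144e-01,
        -1.42616896e+02],
       [ 0.00000000e+00,  0.00000000e+00,  0.00000000e+00,
         1.00000000e+00]])}
```

View pics/side0.png

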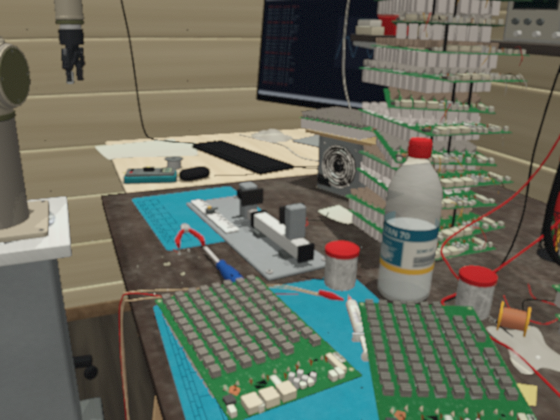

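View pics/top0.png

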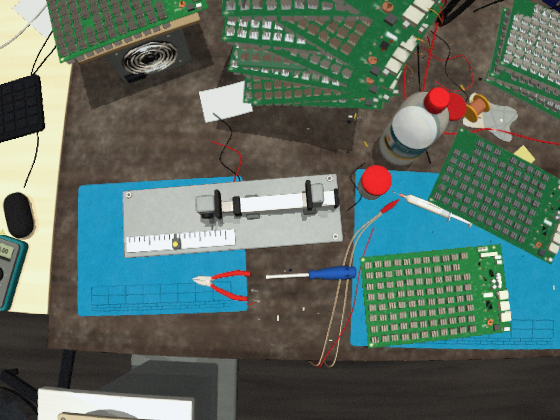

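View pics/wrist0.png

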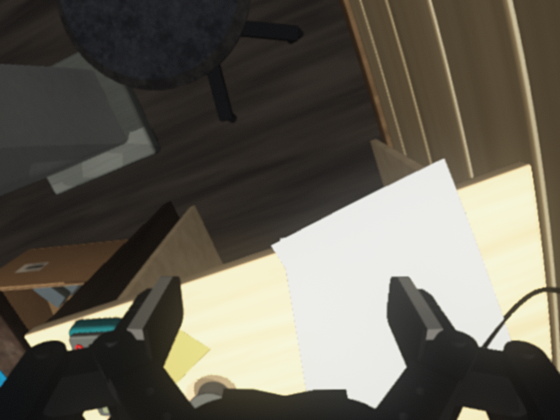

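Run:
```python
import cv2
im=cv2.imread("pics/top0.png")
cv2.imwrite("pics/top0c.png",cv2.resize(im[165:275,110:240],None,fx=6,fy=5.4,interpolation=cv2.INTER_CUBIC)[:600,:800])
cv2.imwrite("pics/top0d.png",cv2.resize(im[165:265,185:350],None,fx=4.8,fy=4.8,interpolation=cv2.INTER_CUBIC))
```

```text
(no output)
```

View pics/top0c.png

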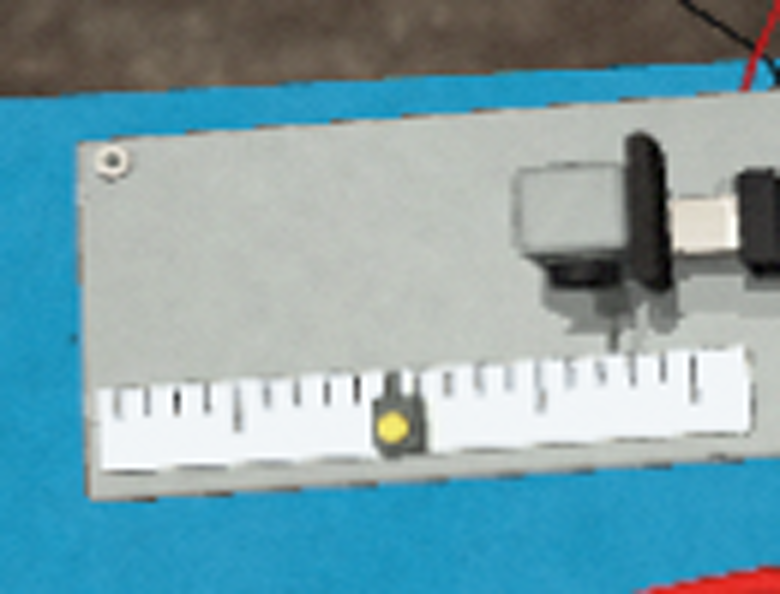

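View pics/top0d.png

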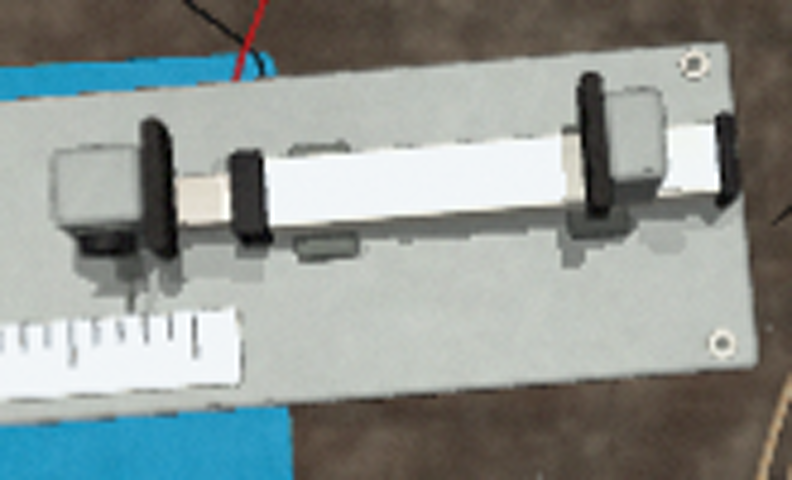

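```bash
cat > h.py <<'E'
import numpy as np, cv2
from scipy.optimize import least_squares
from scipy.spatial.transform import Rotation as R
from bench import bot
def cam(n,pose=None):
    p=bot.camera_params(n)
    if n=="wrist":
        pos,rpy=pose
        T=np.eye(4);T[:3,:3]=R.from_euler('xyz',rpy,degrees=True).as_matrix();T[:3,3]=pos
        M=T@p['mount'];return p['intrinsics'],p['dist'],M[:3,:3],M[:3,3]
    return p['intrinsics'],p['dist'],R.from_euler('xyz',p['attitude'],degrees=True).as_matrix(),p['position']
def proj(c,P):
    K,d,Rm,t=c; Pc=(np.atleast_2d(P)-t)@Rm
    return cv2.projectPoints(Pc.reshape(-1,1,3),np.zeros(3),np.zeros(3),K,d)[0].reshape(-1,2)
def unproj(c,uv,z):
    K,d,Rm,t=c
    q=cv2.undistortPoints(np.array(uv,float).reshape(-1,1,2),K,d).reshape(-1,2)
    r=np.c_[q,np.ones(len(q))]@Rm.T
    return t+r*((np.broadcast_to(z,len(q))-t[2])/r[:,2])[:,None]
def hw(pose,P):
    x,y,a=pose;P=np.atleast_2d(P).astype(float);c,s=np.cos(a),np.sin(a)
    return np.c_[x+c*P[:,0]-s*P[:,1],y+s*P[:,0]+c*P[:,1],P[:,2]]
def wh(pose,P):
    x,y,a=pose;P=np.atleast_2d(P).astype(float)-[x,y,0];c,s=np.cos(a),np.sin(a)
    return np.c_[c*P[:,0]+s*P[:,1],-s*P[:,0]+c*P[:,1],P[:,2]]
E
python3 - <<'E'
from h import *
c=cam("top")
C=lambda u,v:(110+(u+.5)/6-.5,165+(v+.5)/5.4-.5)
D=lambda u,v:(185+(u+.5)/4.8-.5,165+(v+.5)/4.8-.5)
px=np.array([C(80,143),C(90,494),D(757,362),D(725,43)])
H=np.array([[55,250,8],[-80,250,8],[-80,-180,8],[55,-180,8]])
print(unproj(c,px,8))
r=least_squares(lambda p:(proj(c,hw(p,H))-px).ravel(),[450,-100,0]);print(r.x,np.degrees(r.x[2]),r.fun)
pose=r.x; np.save('pose.npy',pose)
g=lambda uv,z:wh(pose,unproj(c,[uv],z))[0]
print('rider screw top z31',g(C(392,427),31),g(C(393,378),25))
print('pointer tip z25',g(C(614,346),25))
print('jaw block top corners z95',[g(C(*q),95) for q in((516,170),(628,165),(628,247),(518,250))])
print('marks', [g(C(*q),20)for q in((240,400),(540,380),(694,365))])
print(unproj(c,[C(614,346)],25))
E
```

```text
[[ 551.1510438    -6.66577517    8.        ]
 [ 421.54978171  -19.00867814    8.        ]
 [ 461.79221788 -443.25431807    8.        ]
 [ 592.67895991 -430.39060688    8.        ]]
[ 5.22740452e+02 -2.58335900e+02  9.60256848e-02] 5.501866462503244 [-1.08323328 -1.1738121  -0.97502175  1.20000687  0.99391386  0.75272633
  0.92943648 -1.0053302 ]
rider screw top z31 [-62.72695    140.53161483  31.        ] [-44.79658761 140.80236487  25.        ]
pointer tip z25 [-38.78813571  69.11064564  25.        ]
jaw block top corners z95 [array([13.06486856, 84.59255444, 95.        ]), array([12.03184367, 51.12873942, 95.        ]), array([-15.15876035,  52.62022772,  95.        ]), array([-13.580918  ,  85.28532413,  95.        ])]
marks [array([-48.43549685, 192.54549597,  20.        ]), array([-48.48765746,  94.34552884,  20.        ]), array([-46.89812318,  44.62075955,  20.        ])]
[[ 477.50480794 -193.26257771   25.        ]]
```

```bash
cat >> h.py <<'E'
def move(target,yaw,base=None):
    s=bot.get_state()
    p,r=(s['position'],s['tcp_rot']) if base is None else base
    R0=R.from_euler('xyz',r,degrees=True);R1=R.from_euler('xyz',[180,0,yaw],degrees=True)
    print('trans',np.round(R0.inv().apply(np.array(target)-p)/40,3),'rot',np.round((R0.inv()*R1).as_rotvec(degrees=True)/5,3))
E
python3 - <<'E'
from h import *
pose=np.load('pose.npy');t=hw(pose,[-1,71,150])[0];print(t)
move(t,95.5,([210.669,561.804,231.292],[180,0,159.444]))
E
```

```text
[ 514.9377087  -187.75886984  150.        ]
trans [-13.702 -14.875   2.032] rot [ 0.    -0.    12.789]
```

Request:
play_rows(translation=[[-0.9, -1.0, 0.1], [-1.8, -2.0, 0.2], [-2.75, -3.0, 0.3], [-3.7, -4.0, 0.4], [-4.6, -5.0, 0.5]], rotation=[[0, 0, 1.6], [0, 0, 3.2], [0, 0, 4.8], [0, 0, 6.4], [0, 0, 8]], hand=[-1, -1, -1, -1, -1])

```text
clock: 0.78
position: [313.0, 308.2, 211.0]
tcp_rot: [180.0, 0.0, 119.2]
ft_force: [1.4, -0.0, 0.1]
grip_width: 85.6
```

Run:
```python
from h import *
s=bot.get_state();print(s['clock'],s['position'],s['tcp_rot'])
move([514.9,-187.8,150],95.5)
R0=R.from_euler('xyz',[180,0,159.444],degrees=True)
p=np.array([210.669,561.804,231.292])+R0.apply([-4.6*40,-200,20]);print(p)
move([514.9,-187.8,150],95.5,(p,[180,0,119.444]))
```

```text
0.775 [313.03394926 308.22784716 210.96449464] [1.79994624e+02 1.07479424e-02 1.19194618e+02]
trans [-13.287  -1.643   1.526] rot [2.000e-03 2.000e-03 4.739e+00]
[312.72907914 309.93153178 211.292     ]
trans [-13.321  -1.715   1.532] rot [-0.    -0.     4.789]
```

Request:
play_rows(translation=[[-1.4, -0.18, 0.15], [-2.8, -0.36, 0.3], [-4.2, -0.54, 0.45], [-5.6, -0.72, 0.6], [-7.0, -0.9, 0.8]], rotation=[[0, 0, 1], [0, 0, 2], [0, 0, 3], [0, 0, 4], [0, 0, 4.8]], hand=[-1, -1, -1, -1, -1])

```text
clock: 1.4
position: [419.5, 46.6, 179.3]
tcp_rot: [179.9, -0.0, 95.3]
ft_force: [0.7, 0.6, 0.3]
grip_width: 85.6
```

Run:
```python
from h import *
s=bot.get_state();print(s['clock'],s['position'],s['tcp_rot'])
move([514.9,-187.8,150],95.5)
R0=R.from_euler('xyz',[180,0,119.444],degrees=True)
p=np.array([312.729,309.931,211.292])+R0.apply([-280,-36,32]);print(p)
move([514.9,-187.8,150],95.5,(p,[180,0,95.444]))
```

```text
1.4 [419.47246615  46.57597472 179.29599734] [ 1.79943659e+02 -1.41136343e-03  9.52913073e+01]
trans [-6.054  1.834  0.734] rot [ 0.011 -0.    -0.042]
[419.01922641  48.40014566 179.292     ]
trans [-6.106  1.826  0.732] rot [ 0.     0.    -0.011]
```

Request:
play_rows(translation=[[-1.5, 0.45, 0.15], [-3.0, 0.9, 0.3], [-4.4, 1.3, 0.5], [-5.5, 1.65, 0.7], [-6.1, 1.83, 0.73]], rotation=[[0, 0, 0], [0, 0, 0], [0, 0, 0], [0, 0, 0], [0, 0, 0]], hand=[-1, -1, -1, -1, -1])

```text
clock: 2.02
position: [514.7, -189.7, 148.8]
tcp_rot: [-179.9, -0.0, 95.3]
ft_force: [1.3, 0.1, -0.2]
grip_width: 85.5
```

Run:
```python
from h import *
import pickle
s=bot.get_state();print(s['clock'],s['position'],s['tcp_rot'],s['joint_vel'])
im=bot.capture('wrist');cv2.imwrite('pics/w1.png',im);cv2.imwrite('pics/t1.png',bot.capture('top'))
pickle.dump((s['position'],s['tcp_rot']),open('w1.pkl','wb'))
c=cam('wrist',(s['position'],s['tcp_rot']));pose=np.load('pose.npy')
H=np.array([[55,250,8],[-80,250,8],[-38,69,25],[-42,140.6,25],[-23,69,75],[-15,86,95],[15,86,95],[15,52,95],[-15,52,95]])
print(proj(c,hw(pose,H)).round(1))
```

```text
2.025 [ 514.74073136 -189.74059137  148.80810076] [-1.79908250e+02 -3.89833535e-02  9.53246089e+01] [-13.28266687  19.71575422 -19.67150145   0.47411897  -0.09851698
 -13.835894  ]
[[364.4 -58.1]
 [171.9 -55.9]
 [236.8 196.8]
 [227.2 100.7]
 [250.4 219.3]
 [260.2 203.5]
 [312.9 203.3]
 [311.6 257.3]
 [261.6 257.4]]
```

View pics/w1.png

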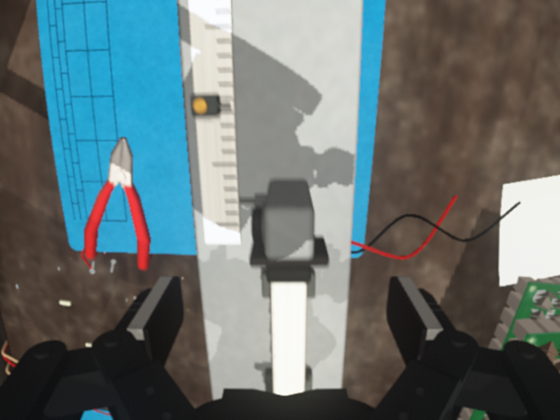

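View pics/t1.png

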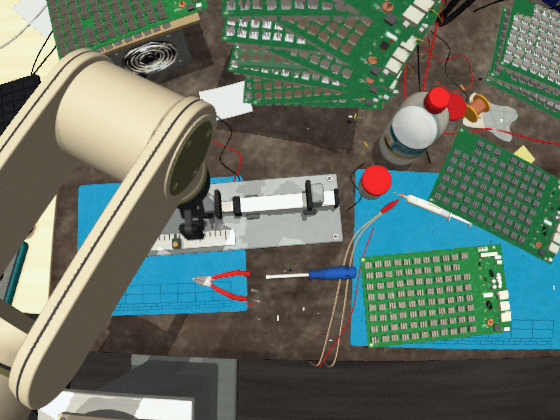

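Run:
```python
import cv2
im=cv2.imread("pics/w1.png")
cv2.imwrite("pics/w1c.png",cv2.resize(im[85:265,180:340],None,fx=3.3,fy=3.3,interpolation=cv2.INTER_CUBIC))
```

```text
(no output)
```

View pics/w1c.png

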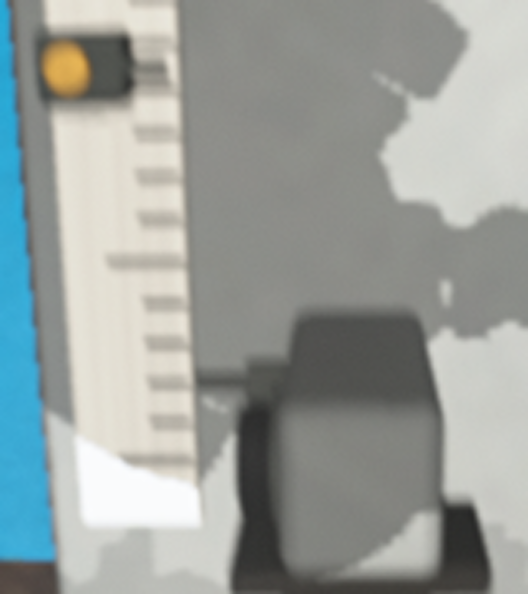

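Request:
play_rows(translation=[[0, 0, 0], [0, 0, 0], [0, 0, 0], [0, 0, 0], [0, 0, 0]], rotation=[[0, 0, 0], [0, 0, 0], [0, 0, 0], [0, 0, 0], [0, 0, 0]], hand=[-1, -1, -1, -1, -1])

```text
clock: 2.75
position: [515.1, -187.4, 150.3]
tcp_rot: [180.0, 0.0, 95.5]
ft_force: [-0.9, 0.0, 0.7]
grip_width: 85.5
```

Run:
```python
from h import *
import pickle
s=bot.get_state();print(s['clock'],s['position'],s['tcp_rot'],s['joint_vel'].round(2))
im=bot.capture('wrist');cv2.imwrite('pics/w2.png',im)
cv2.imwrite("pics/w2c.png",cv2.resize(im[85:265,180:340],None,fx=3.3,fy=3.3,interpolation=cv2.INTER_CUBIC))
pickle.dump((s['position'],s['tcp_rot']),open('w2.pkl','wb'))
c=cam('wrist',(s['position'],s['tcp_rot']));pose=np.load('pose.npy')
H=np.array([[-38,69,25],[-42,140.6,25],[-15,86,95],[15,86,95],[15,52,95],[-15,52,95]])
print(((proj(c,hw(pose,H))-[180,85])*3.3).round(1))
```

```text
2.75 [ 515.05735946 -187.35296651  150.27113647] [1.79987748e+02 1.19089571e-02 9.54659693e+01] [-0.16  0.22 -0.17 -0.08  0.09  0.01]
[[185.3 376. ]
 [154.2  61.7]
 [262.1 400.8]
 [434.2 400.7]
 [429.7 576.4]
 [266.4 576.5]]
```

View pics/w2c.png

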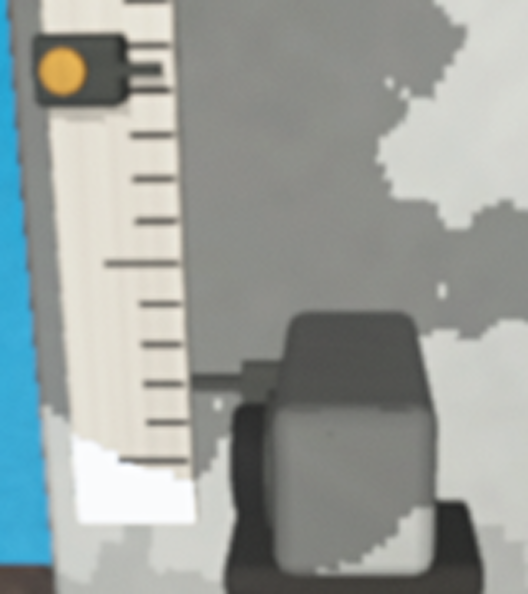

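Run:
```python
from h import *
import pickle
c=cam('wrist',pickle.load(open('w2.pkl','rb')));pose=np.load('pose.npy')
C=lambda u,v:((u+.5)/3.3-.5+180,(v+.5)/3.3-.5+85)
g=lambda uv,z:wh(pose,unproj(c,[C(*uv)],z))[0].round(1)
print('ptr',g((191,382),25),'rider',g((162,69),25),'screw',g((62,72),31))
print([g(q,95) for q in((272,405),(434,405),(436,574),(274,574))])
for z in(15,18,20): print(z,[g(q,z) for q in((141,264),(170,460),(162,264))])
```

```text
ptr [-37.   67.8  25. ] rider [-40.6 139.3  25. ] screw [-61.2 139.2  31. ]
[array([-13.5,  85.4,  95. ]), array([14.8, 85.4, 95. ]), array([15.9, 52.7, 95. ]), array([-13.8,  52.8,  95. ])]
15 [array([-49.,  94.,  15.]), array([-44.4,  44.3,  15. ]), array([-44.1,  93.9,  15. ])]
18 [array([-48.5,  94.6,  18. ]), array([-44. ,  45.5,  18. ]), array([-43.6,  94.6,  18. ])]
20 [array([-48.2,  95. ,  20. ]), array([-43.7,  46.3,  20. ]), array([-43.3,  95. ,  20. ])]
```

Run:
```python
from h import *
pose=np.load('pose.npy')
t=hw(pose,[-0.3,70.3,54])[0];print(t);move(t,95.5)
```

```text
[ 515.70159858 -188.38853027   54.        ]
trans [-0.026  0.013  2.405] rot [ 0.002  0.001 -0.009]
```

Request:
play_rows(translation=[[-0.01, 0, 0.7], [-0.02, 0.01, 1.4], [-0.02, 0.01, 2.0], [-0.02, 0.01, 2.4], [-0.02, 0.01, 2.4]], rotation=[[0, 0, 0], [0, 0, 0], [0, 0, 0], [0, 0, 0], [0, 0, 0]], hand=[-1, -1, -1, -1, -1])

```text
clock: 3.42
position: [514.5, -187.8, 52.8]
tcp_rot: [-179.9, -0.1, 95.4]
ft_force: [0.7, -0.0, 0.3]
grip_width: 85.1
```

Request:
play_rows(translation=[[0, 0, 0], [0, 0, 0], [0, 0, 0], [0, 0, 0], [0, 0, 0]], rotation=[[0, 0, 0], [0, 0, 0], [0, 0, 0], [0, 0, 0], [0, 0, 0]], hand=[-0.6, -0.4, -0.2, -0.1, -0.1])

```text
clock: 4.05
position: [515.5, -188.3, 54.2]
tcp_rot: [180.0, 0.0, 95.4]
ft_force: [0.3, -0.3, 0.3]
grip_width: 46.8
```

Run:
```python
from h import *
import pickle
s=bot.get_state();print(s['clock'],s['position'],s['tcp_rot'],s['grip_width'],s['ft_force'])
im=bot.capture('wrist');cv2.imwrite('pics/w3.png',im)
pickle.dump((s['position'],s['tcp_rot']),open('w3.pkl','wb'))
cv2.imwrite('pics/s3.png',cv2.resize(bot.capture('side')[150:290,180:330],None,fx=4,fy=4))
```

```text
4.05 [ 515.53464114 -188.31967673   54.19098387] [1.79992586e+02 3.81654304e-03 9.54423297e+01] 46.78208903879055 [ 0.34603526 -0.33861607  0.28116209]
```

View pics/w3.png

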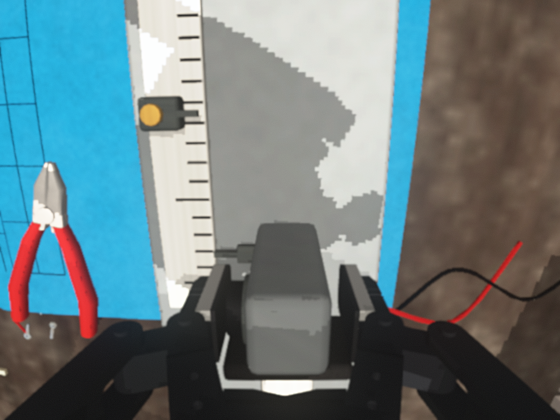

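View pics/s3.png

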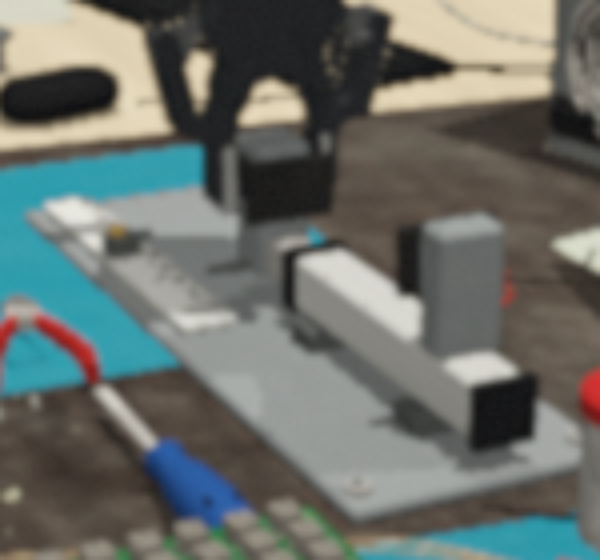

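Request:
play_rows(translation=[[0, 0, 0], [0, 0, 0], [0, 0, 0], [0, 0, 0], [0, 0, 0]], rotation=[[0, 0, 0], [0, 0, 0], [0, 0, 0], [0, 0, 0], [0, 0, 0]], hand=[0.1, 0.4, 0.7, 1, 1])

```text
clock: 4.78
position: [515.7, -188.6, 54.4]
tcp_rot: [180.0, 0.0, 95.4]
ft_force: [0.8, -4.8, 3.9]
grip_width: 30.9
```

Run:
```python
from h import *
import pickle
s=bot.get_state();print(s['clock'],s['position'],s['tcp_rot'],s['grip_width'],s['ft_force'],s['torque'])
im=bot.capture('wrist');cv2.imwrite('pics/w4.png',im)
pickle.dump((s['position'],s['tcp_rot']),open('w4.pkl','wb'))
```

```text
4.775 [ 515.72203509 -188.61275545   54.44293439] [1.79976672e+02 3.22127443e-02 9.54412153e+01] 30.875140586436675 [ 0.79007892 -4.83637917  3.91546715] [-0.70269785  0.67873778  0.0351486 ]
```

View pics/w4.png

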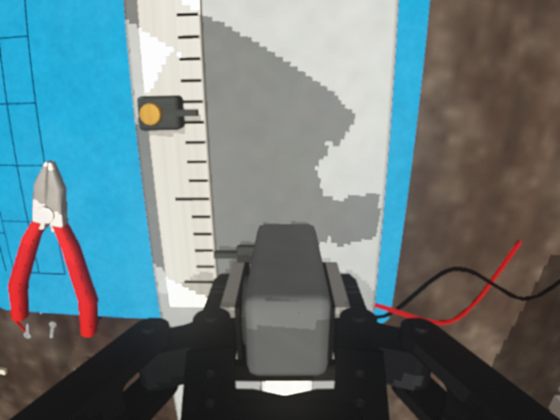

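Request:
play_rows(translation=[[0.1, 0, 0], [0.25, 0, 0], [0.4, 0, 0], [0.55, 0, 0], [0.7, 0, 0]], rotation=[[0, 0, 0], [0, 0, 0], [0, 0, 0], [0, 0, 0], [0, 0, 0]], hand=[1, 1, 1, 1, 1])

```text
clock: 5.45
position: [512.9, -160.2, 54.4]
tcp_rot: [180.0, 0.0, 95.4]
ft_force: [1.8, -4.3, 4.6]
grip_width: 31.2
```

Request:
play_rows(translation=[[0.2, 0, 0], [0.4, 0, 0], [0.6, 0, 0], [0.75, 0, 0], [0.8, 0, 0]], rotation=[[0, 0, 0], [0, 0, 0], [0, 0, 0], [0, 0, 0], [0, 0, 0]], hand=[1, 1, 1, 1, 1])

```text
clock: 6.08
position: [509.8, -128.1, 54.4]
tcp_rot: [180.0, 0.0, 95.5]
ft_force: [0.3, -4.5, 5.4]
grip_width: 30.6
```

Request:
play_rows(translation=[[0, 0, 0], [0, 0, 0], [0, 0, 0], [0, 0, 0], [0, 0, 0]], rotation=[[0, 0, 0], [0, 0, 0], [0, 0, 0], [0, 0, 0], [0, 0, 0]], hand=[1, 1, 1, 1, 1])

```text
clock: 6.7
position: [509.8, -128.3, 54.4]
tcp_rot: [180.0, 0.0, 95.5]
ft_force: [0.4, -4.1, 5.2]
grip_width: 30.8
```

Run:
```python
from h import *
import pickle
s=bot.get_state();print(s['clock'],s['position'],s['tcp_rot'],s['grip_width'],s['ft_force'],s['torque'])
im=bot.capture('wrist');cv2.imwrite('pics/w5.png',im)
cv2.imwrite("pics/w5c.png",cv2.resize(im[160:320,140:300],None,fx=3.7,fy=3.7,interpolation=cv2.INTER_CUBIC))
cv2.imwrite('pics/t5.png',bot.capture('top'))
pickle.dump((s['position'],s['tcp_rot']),open('w5.pkl','wb'))
p0,_=pickle.load(open('w4.pkl','rb'));print(s['position']-p0,np.linalg.norm(s['position']-p0))
```

```text
6.7 [ 509.83115927 -128.32307385   54.43159382] [1.79995107e+02 3.19937934e-03 9.54567868e+01] 30.834980078231915 [ 0.38290904 -4.09845529  5.17580858] [-0.70482262  0.83514478 -0.00157093]
[-5.89087582e+00  6.02896816e+01 -1.13405636e-02] 60.57679632770589
```

View pics/w5.png

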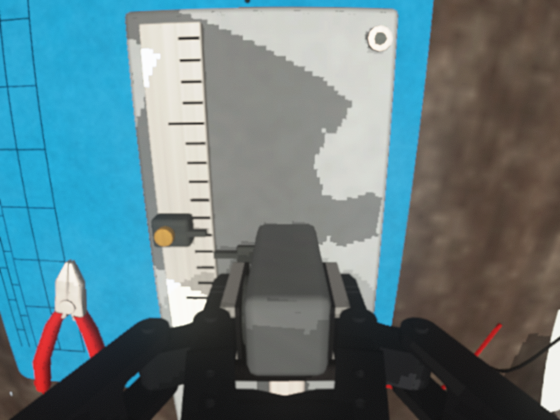

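View pics/w5c.png

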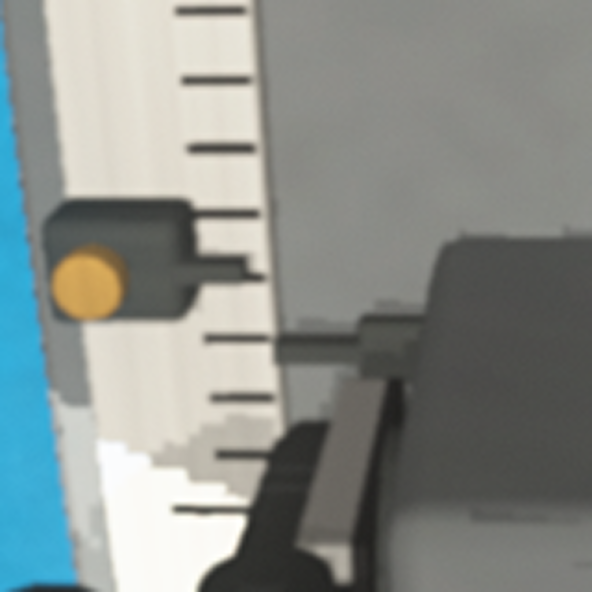

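Run:
```python
from h import *
import pickle
im=cv2.imread('pics/w5.png')
cv2.imwrite("pics/w5d.png",cv2.resize(im[215:265,180:250],None,fx=11,fy=11,interpolation=cv2.INTER_NEAREST))
c=cam('wrist',pickle.load(open('w5.pkl','rb')));pose=np.load('pose.npy')
C=lambda u,v:((u+.5)/3.7-.5+140,(v+.5)/3.7-.5+160)
g=lambda uv,z:wh(pose,unproj(c,[C(*uv)],z))[0].round(2)
print('ptr',g((278,347),25),'rider',g((248,268),25),'screw',g((90,286),31))
print(proj(c,hw(pose,[[-38,130,25]])))
```

```text
ptr [-36.76 127.83  25.  ] rider [-40.18 139.94  25.  ] screw [-60.68 139.69  31.  ]
[[212.15459379 249.66146999]]
```

View pics/w5d.png

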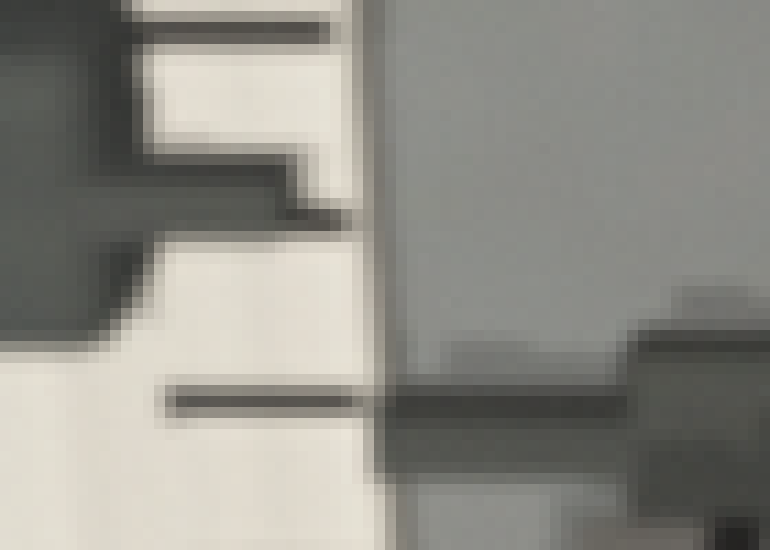

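View pics/t5.png

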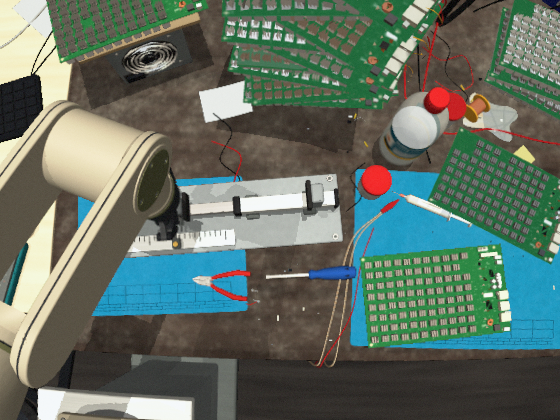

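Request:
play_rows(translation=[[0.08, 0, 0], [0.16, 0, 0], [0.24, 0, 0], [0.29, 0, 0], [0.29, 0, 0]], rotation=[[0, 0, 0], [0, 0, 0], [0, 0, 0], [0, 0, 0], [0, 0, 0]], hand=[1, 1, 1, 1, 1])

```text
clock: 7.42
position: [508.7, -116.7, 54.5]
tcp_rot: [180.0, 0.0, 95.5]
ft_force: [0.1, -4.3, 5.6]
grip_width: 31.1
```

Request:
play_rows(translation=[[0, 0, 0], [0, 0, 0], [0, 0, 0], [0, 0, 0], [0, 0, 0]], rotation=[[0, 0, 0], [0, 0, 0], [0, 0, 0], [0, 0, 0], [0, 0, 0]], hand=[1, 1, 1, 1, 1])

```text
clock: 8.05
position: [508.7, -116.8, 54.4]
tcp_rot: [180.0, 0.0, 95.5]
ft_force: [0.1, -3.7, 7.0]
grip_width: 30.9
```

Run:
```python
from h import *
import pickle
s=bot.get_state();print(s['clock'],s['position'],s['tcp_rot'],s['grip_width'],s['ft_force'],s['torque'])
im=bot.capture('wrist');cv2.imwrite('pics/w6.png',im)
cv2.imwrite("pics/w6d.png",cv2.resize(im[225:275,180:250],None,fx=11,fy=11,interpolation=cv2.INTER_NEAREST))
cv2.imwrite('pics/s6.png',cv2.resize(bot.capture('side')[160:300,150:330],None,fx=4,fy=4))
pickle.dump((s['position'],s['tcp_rot']),open('w6.pkl','wb'))
p0,_=pickle.load(open('w4.pkl','rb'));print(s['position']-p0,np.linalg.norm(s['position']-p0))
```

```text
8.05 [ 508.70391588 -116.81453665   54.44194255] [1.79996556e+02 3.30146224e-03 9.54538777e+01] 30.90384089096096 [ 0.07287446 -3.70577763  7.04480845] [-0.65162447  0.75987232 -0.02854187]
[-7.01811922e+00  7.17982188e+01 -9.91837101e-04] 72.14040629507754
```

View pics/w6d.png

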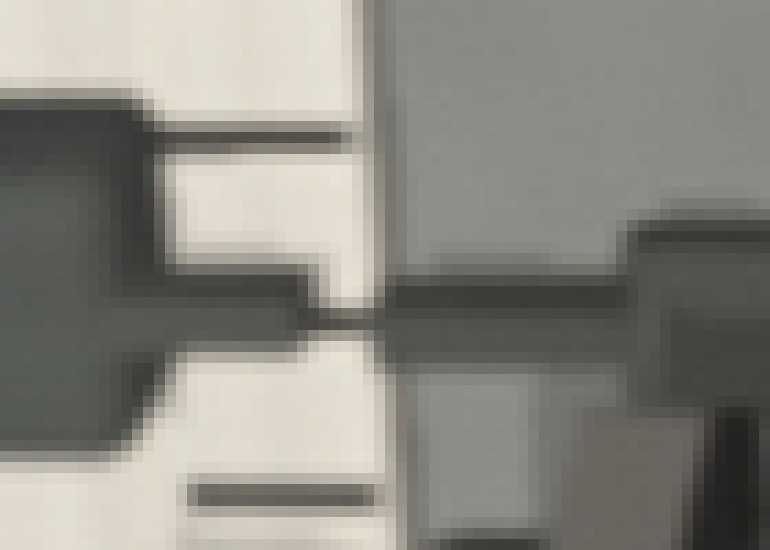

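View pics/s6.png

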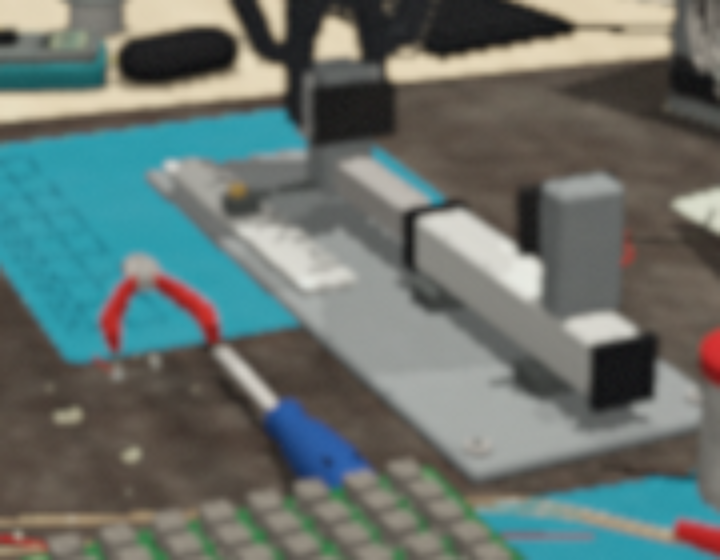

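View pics/w6.png

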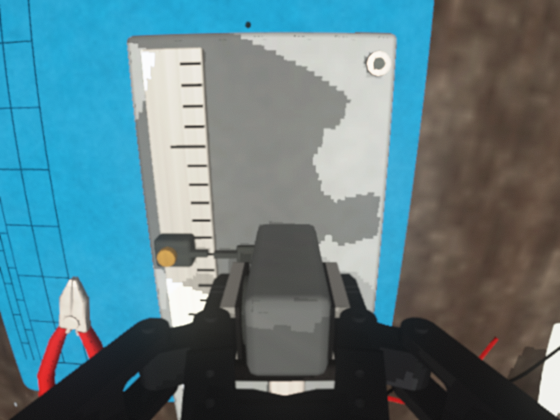

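Run:
```python
from h import *
s=bot.get_state();print(s['clock'],s['position'],s['grip_width'],s['ft_force'],s['joint_vel'].round(2));print(bot.job_done())
```

```text
8.15 [ 508.70347316 -116.82265876   54.44993316] 30.735320350664505 [-0.36116537 -4.23774238  6.56013701] [-0.11 -0.11 -0.08  0.01  0.   -0.06]
the job is handed in; nothing more can be done
None
```

I pinched the jaw front to back over the button, drew it out 72 mm along the holder's axis and handed the job in at 8.15 s, still holding it there. The job-done call gives no verdict, so what follows rests on my own checks.

- **Button:** the finger opening is about 31 mm. It would be 38 mm with the button out and 32 mm with it fully in, so I take it as fully pressed. The tool also feels about 4 N pulling the jaw inwards, which matches the spring with the lock free.
- **Pointer and rider:** in the last close-up the pointer is about 0.5–0.8 mm short of the rider tip. The measurements of the draw disagreed by about 1 mm: both first looks gave 71.5 mm, and the mid-way look gave about 72.7 mm. I went in between. Both values are well inside the 4 mm allowed.
- **Stillness:** the arm was at rest, with joint speeds around 0.1 degrees/s.
- **Surroundings:** the rider's measured place stayed the same to within about 1 mm. The side cutters and the screwdriver look untouched in the last side view, and so does the tin, though only its edge is in that crop.
- **Unexplained reading:** the vertical force on the tool rose from about 4 to 7 N during the hold. It is far below any limit, and I left it.

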